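Take the tenoned rail out of the toggle clamp and show it to the inspection camera

TASK

Swing the red lever of the hold-down jig over to open its clamp, leave it open, and take the small dark rail out of the jig. Then hold the rail up to the inspection camera without touching the camera: tenon pointing straight at the lens and centred on it, the end of the tenon about 6 cm in front of the glass, the rail level with its broad faces up and down. Finish while still holding it there steadily, and leave the other things on the saw table where they are.

Things in the scene. Friction and masses are not known exactly. Their poses are not given: they have to be found in the camera images.
- jig: Plywood board 100 (x) x 150 (y) x 18 mm, fixed to the saw; origin under its centre, z up, yaw 0.5 to 1.5 rad. Steel toggle clamp in the plane x = 0: hinge along x at y +30, z 45 mm; its arm runs to -y with a rubber pad (20 mm across) at y -45; its red lever leans up and to +y. A black knob (30 mm across, top at z 33 mm) stands at x +34, y -50.
- jig_lever (a joint): Clamp angle, rad: 0 = pad on the bare board, about -0.2 as found (pad on the rail), -1.22 = fully open, at the stop. Pushing the red lever towards the jig's +y and down makes it more negative and raises the arm. Damped, 1 to 3 N if moved slowly, no spring: it stays where left. Fully open, the arm still overhangs the board within 10 mm of x = 0, to y = -23, above z = 85 mm.
- lever_tip (a point): Point inside the upper part of the red lever, 42 mm from the hinge; the lever ends 58 mm from the hinge and is 17 mm thick. As found it stands 45 degrees above level towards the jig's +y, fully open 13 degrees below level. Closed fingers can press it over slowly from above: down and outward, from 33 to 44 mm to +y of the hinge, until the fingertips are 49 mm above the table.
- jig_hinge (a point): Centre of the clamp's hinge, 45 mm above the table; the hinge axis is the jig's x.
- rail: Dark wooden rail, about 60 g: body 95 (x) x 34 (y) x 14 mm (z), stub tenon 12 long, 20 wide, 6 mm thick in the middle of its +x end. Origin under the centre of the 95 mm body. It lies flat on the jig's board (underside at z 18 mm), x along the jig's x, tenon end under the pad near the knob; its plain end sticks out about 40 mm past the board's -x edge: grip it there from above across the 34 mm.
- tenon_end (a point): Centre of the end face of the tenon: 59.5 mm along x from the rail's origin, 7 mm above its underside.
- camera_stand: Inspection camera on a column, fixed to the table: round dark foot 104 mm across, steel column 18 mm thick up to 296 mm; origin at the centre of the underside of the foot, z up. The lens looks along the stand's -x, level. The stand is turned so that the lens looks to the robot's right (yaw of the stand pi/2, give or take 0.35 rad).
- camera_head (a joint): Height of the camera head on its column, m, clamped: the lens axis is 0.17 m plus this value above the table (0.17 to 0.24 m).
- camera_lens (a point): Centre of the lens's front face, 60 mm to -x of the column's axis; its axes are those of the stand, so the view goes along its -x. The white camera body behind it is 56 mm wide and 50 mm high.
- sanding_block: Loose cork sanding block, 65 x 100 x 30 mm, near the front edge to the left of the fence; leave alone. Origin under its centre.
- offcut_3: Loose brown wooden block, 45 x 50 x 40 mm, to the left of the fence; leave alone. Origin under its centre.

How it is judged (in metres and radians):
On the way, in this order (a step that is already met when the one before it is completed fails the run):
1. the clamp is swung open while the rail still lies in the jig (value of joint jig_lever below -0.75 rad and distance of rail from where it was at the start of the episode below 0.03 m), for 0.2 s.
2. the rail is in the fingers, lifted clear of the jig (contact force between the fingers and rail above 1 N and contact force between rail and jig below 0.1 N and height (world z) of rail above 0.06 m), for 0.2 s.
At the end, for the whole second after the job is handed in: The fingers alone hold the rail still: tenon end 60 mm (within 18) in front of the lens and within 12 mm of its axis sideways and in height; tenon pointing at the lens within 10 degrees; broad faces level within 10 degrees; the clamp still open (beyond -0.7 rad) (x of tenon_end in the frame of camera_lens between -0.078 and -0.042 m and y of tenon_end in the frame of camera_lens between -0.012 and 0.012 m and z of tenon_end in the frame of camera_lens between -0.012 and 0.012 m and x of rail in the frame of camera_lens below -0.09 m and angle between the x axis of rail and the x axis of camera_lens, either way round below 0.175 rad and angle between the z axis of rail and the z axis of camera_stand, either way round below 0.175 rad and linear speed of rail below 0.02 m/s and contact force between the fingers and rail above 1 N and contact force between rail and jig below 0.1 N and value of joint jig_lever below -0.7 rad); the arm keeps its last pose, push and grip.
It fails at once if the camera is touched (contact force between anything else and camera_stand above 1 N).
It fails at once if a loose bystander is moved by more than 2 cm (distance of any of sanding_block, offcut_3 from where it was at the start of the episode above 0.02 m).
It also fails if it takes over 51 s, if anything falls off the work surface, if the arm or the gripper's body presses on something with over 40 N, if the wrist force passes 120 N, or if a joint passes its speed limit or range.

ROBOT

A 6-joint arm with a two-finger parallel gripper is mounted at the origin on a cart in front of the work surface, level with it; the furniture and walls round the work are solid. World frame = base frame: x ahead of the robot, y to its left, z up, the work surface at z = 0. Lengths are in mm, angles in rad, forces in N, time in s.
With the tool pointing down it reaches from about 375 to 925 mm from the base axis. Payload 5.7 kg.
Tool frame: the origin (TCP) lies between the finger pads; the fingertips stand ahead of it and the grasp point (between the pads) lies 8 mm behind it (manip.tips_ahead is the z of the fingertips in the tool frame, in mm); z points along the fingers, y is the line along which they close (so a half turn about z gives the same grasp; the last joint's range is limited). The gripper opens to 85 mm and grips with 20 to 120 N. Pads are 22 mm wide; open, the fingers measure 114 mm over their backs; the gripper's body (76 mm by 85 mm) begins 54 mm behind the grasp point. The pads swing forward as they close: fully open they stand 13 mm farther back than shut.
Start: joints at [1.233, 0.359, 1.51, -0, 1.272, -0.115], TCP at [132.572, 585.14, 242.267] pointing down, gripper open.
Joint ranges: [-2.97, 2.97], [-1.01, 2.36], [0.21, 2.38], [-0.96, 4.11], [0.2, 2.71], [-2.98, 2.98]. Speed limits (rad/s): [2.39, 2.39, 3.14, 3.14, 3.14, 3.14].

INTERFACE

Orientations are given as a 3x3 rotation matrix whose columns are the frame's x, y, z axes.
In Python, from station import manip gives the robot as it stands. Calls block until the motion is done:
- manip.movep(position, orientation): joint-space move of the TCP to a pose.
- manip.servo_line(position, v=150, orientation=None): straight line of the TCP; orientation=None keeps the orientation; v is the mean speed in mm/s.
- manip.set_joints(angles): joint-space move.
- manip.set_gripper(opening, force=None): opening from 0.0 (shut) to 1.0 (fully open); force is the grip in N (None keeps the last); returns when the fingers have stopped.
- manip.hold(seconds).
- manip.ik(position, orientation): joint angles nearest the present ones, or None.
- manip.observe(): the state.
- manip.read_camera(name): name is "scene" or "side" or "wrist"; returns the picture (384x512x3 uint8, red, green, blue); there is no depth.
- manip.camera_params(name): a dict with "fx", "fy", "cx", "cy" (pixels), "k1" (the pictures are not rectified: a ray, as slopes to the right and down, at radius r is drawn at 1 + k1 r^2 times it, then the intrinsics apply), "cam_to_world" (4x4, takes a point from camera to world coordinates); the wrist camera has in their place "T_tool_cam" (4x4, takes a point from camera to tool coordinates, whose origin is the TCP and whose axes are the flange's). Camera axes: x right, y down, z forward; pixel columns grow to the right and rows downward; lengths in mm; the calibration is good to about 2 mm. A picture is of the moment at which its call begins: read the wrist's pose just before it. camera_params takes no time and is no camera call.
A pose or a line that the arm cannot do raises manip.MotionError and nothing moves.
- manip.finish_job(): hands the job in; it is judged then, once.
The state is a dict: "clock": time; "joints": joint angles; "qd": joint speeds; "effort": joint torques, N m; "tool_pos": TCP position; "eef_rot": TCP orientation; "wrist_force": force on the tool from outside, world axes, zero at the start; "torque": the same for the moment, N m; "opening": opening from 0.0 (shut) to 1.0 (fully open); "grasp_force": force on a finger pad.
Only numpy, scipy, OpenCV 4.12 (cv2) and the standard library are available. Lean on these libraries where they do the work, as an engineer would, in place of code of your own. Each camera call takes 0.05 s, during which the arm holds its last target. There are 200 camera calls.

## Working session

There is one attempt and no reset: what is moved stays moved. The work goes in short steps, each a Python script; the robot and the scene stay as the last script left them, time stands still between calls to the robot, and variables do not carry over. Pictures are saved under pics/ and viewed, at most 10 in all, crops included, and the job is handed in when it is done.

```bash
mkdir -p pics; ls
python3 - <<'E'
from station import manip
import cv2,numpy as np
for n in("scene","side","wrist"):
    p=manip.camera_params(n); print(n,{k:np.round(v,3).tolist() for k,v in p.items()})
    cv2.imwrite(f"pics/{n}0.png",manip.read_camera(n)[:,:,::-1])
a=[cv2.imread(f"pics/{n}0.png") for n in("scene","side")]
o=manip.observe();print(o["clock"],o["tool_pos"],o["eef_rot"],manip.tips_ahead)
E
```

```text
pics
station.py
scene {'fx': 404.793, 'fy': 404.793, 'cx': 255.689, 'cy': 202.776, 'k1': -0.084, 'cam_to_world': [[-0.863, -0.396, 0.315, 181.606], [-0.506, 0.658, -0.558, 657.348], [0.014, -0.64, -0.768, 996.734], [0.0, 0.0, 0.0, 1.0]]}
side {'fx': 497.566, 'fy': 497.566, 'cx': 254.079, 'cy': 181.789, 'k1': -0.098, 'cam_to_world': [[-0.998, 0.049, -0.026, 571.049], [0.051, 0.618, -0.784, 1306.526], [-0.022, -0.784, -0.62, 1141.764], [0.0, 0.0, 0.0, 1.0]]}
wrist {'fx': 267.594, 'fy': 267.594, 'cx': 257.356, 'cy': 197.746, 'k1': -0.0, 'T_tool_cam': [[0.001, -0.949, -0.317, 80.098], [1.0, 0.002, -0.001, 0.016], [0.001, -0.317, 0.949, -131.309], [0.0, 0.0, 0.0, 1.0]]}
0.15 [132.41147461 584.67153243 241.63299532] [[-9.75274007e-01  2.20998542e-01 -5.06613591e-04]
 [ 2.20999039e-01  9.75273064e-01 -1.36922936e-03]
 [ 1.91488897e-04 -1.44733492e-03 -9.99998934e-01]] 11.0
```

View pics/scene0.png

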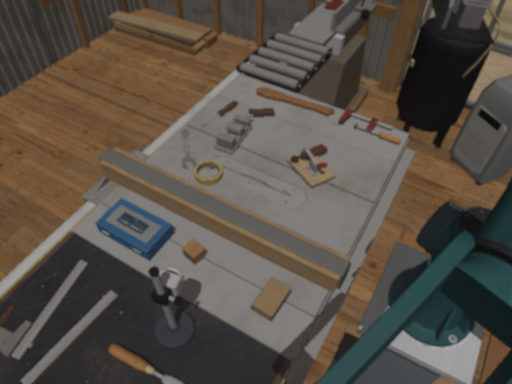

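View pics/side0.png

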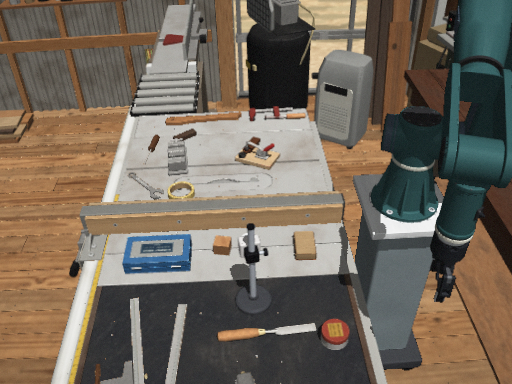

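The scene picture shows the jig near (312,165), the camera stand foot at (174,328), the cork at (271,297), and offcut at (194,250). In the side picture the jig is near (258,155) and the foot at (253,299). Next I'll enlarge these areas.

```bash
cat > h.py <<'E'
from station import manip
import numpy as np,cv2
def ray(n,u,v,T=None,p=None):
    p=p or manip.camera_params(n)
    K=np.array([[p['fx'],0,p['cx']],[0,p['fy'],p['cy']],[0,0,1.]])
    s=cv2.undistortPointsIter(np.array([[[u,v]]],float),K,np.array([p['k1'],0,0,0,0.]),None,None,(3,50,1e-10))[0,0]
    C=np.array(p['cam_to_world']) if n!="wrist" else T@np.array(p['T_tool_cam'])
    return C[:3,3],C[:3,:3]@np.array([*s,1])
def at_z(n,u,v,z,T=None):
    o,d=ray(n,u,v,T); return o+d*(z-o[2])/d[2]
def tri(rs):
    A=np.zeros((3,3));b=np.zeros(3)
    for o,d in rs:
        d=d/np.linalg.norm(d);M=np.eye(3)-np.outer(d,d);A+=M;b+=M@o
    x=np.linalg.solve(A,b)
    return x,[np.linalg.norm(np.cross(x-o,d/np.linalg.norm(d))) for o,d in rs]
def Ttool():
    o=manip.observe();T=np.eye(4);T[:3,:3]=o['eef_rot'];T[:3,3]=o['tool_pos'];return T
def down(yaw): # tool z down, tool y (closing) along world angle yaw
    y=np.array([np.cos(yaw),np.sin(yaw),0]);z=np.array([0,0,-1.]);return np.column_stack([np.cross(y,z),y,z])
E
python3 - <<'E'
from h import *
for n,u,v,z in(("scene",312,165,18),("side",258,157,18),("scene",174,328,5),("side",253,299,5),("scene",271,297,30),("scene",194,250,40),("scene",340,275,60),("scene",104,155,60),("side",342,200,60)):print(n,u,v,at_z(n,u,v,z).round())
I=[("scene",110,260,130),("side",215,215,130)]
c=lambda n,x,y,w,h:cv2.resize(cv2.imread(f"pics/{n}0.png")[y:y+h,x:x+w],(400,300),interpolation=cv2.INTER_CUBIC)
m=np.vstack([np.hstack([c("scene",280,135,68,51),c("side",226,130,68,51)]),np.hstack([c("scene",110,255,128,96),c("side",190,218,128,96)])])
cv2.imwrite("pics/m1.png",m)
E
```

```text
scene 312 165 [ 502. -299.   18.]
side 258 157 [ 501. -270.   18.]
scene 174 328 [556. 403.   5.]
side 253 299 [554. 406.   5.]
scene 271 297 [381. 211.  30.]
scene 194 250 [635. 200.  40.]
scene 340 275 [248.  76.  60.]
scene 104 155 [1109.   60.   60.]
side 342 200 [237.  59.  60.]
```

View pics/m1.png

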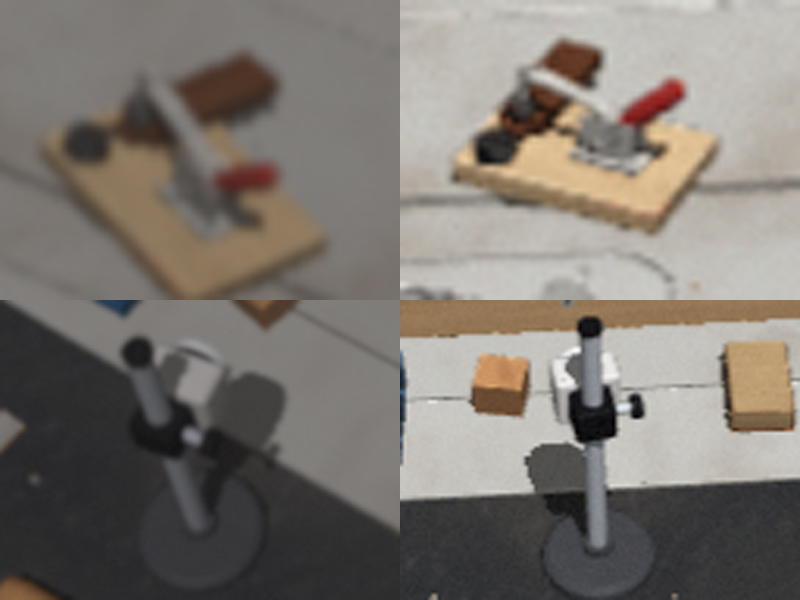

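Crop: jig in both views with board corners, and camera head just below column top. I'll survey both with the wrist camera: first the lens from the fence side, then the jig.

Run:
```python
from h import *
import json
def t():return manip.observe()["clock"]
p=manip.observe();print(p['joints'])
for yaw in(0,np.pi/2,np.pi,-np.pi/2):
    for q in((550,150,330),(500,-285,330)): print(round(yaw,2),q,None if (j:=manip.ik(q,down(yaw))) is None else np.round(j,2))
S={}
try:
    manip.servo_line([132,585,400],v=300);print(t())
    manip.movep([400,180,400],down(np.pi));print(t())
    manip.movep([550,150,340],down(np.pi));print(t())
    T=Ttool();im=manip.read_camera("wrist");S['lens']=T.tolist();cv2.imwrite("pics/w_lens.png",im[:,:,::-1])
except manip.MotionError as e: print(e)
json.dump(S,open("S.json","w"))
```

```text
[ 1.23287915e+00  3.59343573e-01  1.51121348e+00  2.51428401e-05
  1.27249535e+00 -1.15085996e-01]
0 (550, 150, 330) [ 0.15  0.25  1.45 -0.    1.44  0.15]
0 (500, -285, 330) [-0.64  0.26  1.44 -0.    1.44 -0.64]
1.57 (550, 150, 330) [ 0.15  0.25  1.45 -0.    1.44 -1.43]
1.57 (500, -285, 330) [-0.64  0.26  1.44 -0.    1.44 -2.21]
3.14 (550, 150, 330) None
3.14 (500, -285, 330) [-0.64  0.26  1.44 -0.    1.44  2.5 ]
-1.57 (550, 150, 330) [ 0.15  0.25  1.45 -0.    1.44  1.72]
-1.57 (500, -285, 330) [-0.64  0.26  1.44 -0.    1.44  0.93]
0.825
3.175
the arm cannot take that pose within its joint ranges
```

Run:
```python
from h import *
import json
def t():return manip.observe()["clock"]
S={}
def shot(k):
    T=Ttool();im=manip.read_camera("wrist");S[k]=T.tolist();cv2.imwrite(f"pics/w_{k}.png",im[:,:,::-1]);print(k,t(),T[:3,3].round(1))
manip.movep([550,150,340],down(2.95));shot('lens')
manip.movep([500,-230,320],down(1.57));shot('jig')
json.dump(S,open("S.json","w"))
a,b=[cv2.imread(f"pics/w_{k}.png") for k in S]
cv2.imwrite("pics/m2.png",np.hstack([cv2.resize(x,(400,300),interpolation=cv2.INTER_AREA) for x in(a,b)]))
```

```text
lens 3.925 [549.  150.4 340. ]
jig 5.4083 [ 500.4 -229.   320.3]
```

View pics/m2.png

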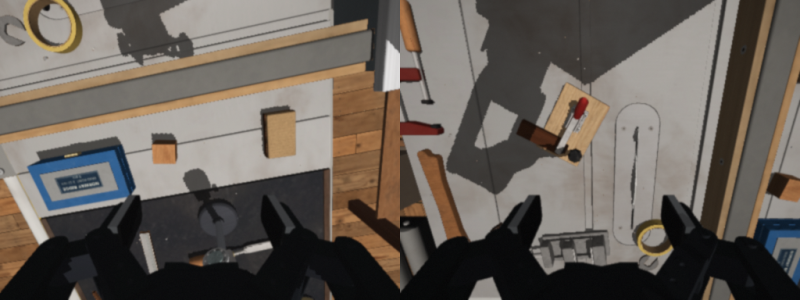

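The lens view has the foot at about (217,213) of the half-size picture, with the head hidden by the gripper. The jig is clear on the right: lever, rail, knob. I'll take tilted views of the head and enlarge the jig.

Run:
```python
from h import *
import json
def t():return manip.observe()["clock"]
S=json.load(open("S.json"))
def shot(k):
    T=Ttool();im=manip.read_camera("wrist");S[k]=T.tolist();cv2.imwrite(f"pics/w_{k}.png",im[:,:,::-1]);print(k,t(),T[:3,3].round(1))
a=0.7;z=np.array([0,np.sin(a),-np.cos(a)]);y=np.array([1.,0,0]);R=np.column_stack([np.cross(y,z),y,z])
try:
    manip.movep([500,120,320],R);shot('h1')
    manip.movep([620,120,320],R);shot('h2')
except manip.MotionError as e:print(e)
json.dump(S,open("S.json","w"))
j=cv2.imread("pics/w_jig.png")[95:215,135:275]
cv2.imwrite("pics/jigc.png",cv2.resize(j,None,fx=5,fy=5,interpolation=cv2.INTER_CUBIC)[:600])
cv2.imwrite("pics/m3.png",np.hstack([cv2.resize(cv2.imread(f"pics/w_h{i}.png"),(400,300),interpolation=cv2.INTER_AREA) for i in(1,2)]))
```

```text
h1 6.9 [500.2 119.9 320. ]
h2 7.5 [620.2 119.8 319.4]
```

View pics/jigc.png

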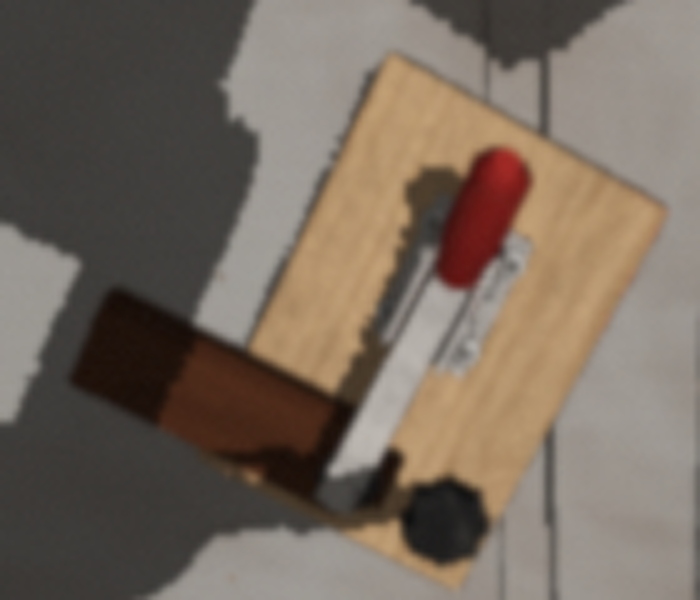

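View pics/m3.png

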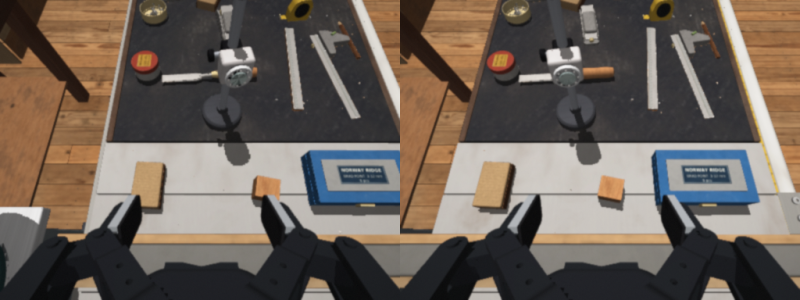

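Jig crop (x5, offset 135,95): board corners (393,53), (667,208), (460,588); knob centre (445,520); rail plain end corners (115,288), (70,382); lever tip end around (505,160). Lens views: lens at about (240,75) and (570,77) in half-size picture.

Run:
```python
from h import *
import json
S=json.load(open("S.json"));T=np.array(S['jig'])
f=lambda x,y,z:at_z("wrist",135+(x+.5)/5-.5,95+(y+.5)/5-.5,z,T)
A,B,C=[f(*p,18) for p in((393,53),(667,208),(460,588))]
print(A.round(1),B.round(1),C.round(1),np.linalg.norm(A-B),np.linalg.norm(B-C),"centre",((A+C)/2).round(1))
print("yaw",np.arctan2(*(B-A)[1::-1]),np.arctan2(*(B-C)[1::-1])-np.pi/2)
P=[f(*p,32) for p in((115,288),(70,382))];print([p.round(1) for p in P],np.linalg.norm(P[0]-P[1]),np.arctan2(*(P[0]-P[1])[1::-1])-np.pi/2)
print("knob",f(445,520,33).round(1))
cc=[]
for k,x,y in(("h1",262,50),("h2",175,50)):
    cc.append(cv2.resize(cv2.imread(f"pics/w_{k}.png")[y:y+125,x:x+83],(400,600),interpolation=cv2.INTER_CUBIC))
cv2.imwrite("pics/m4.png",np.hstack(cc))
```

```text
[ 415.5 -295.8   18. ] [ 461.9 -211.1   18. ] [ 591.7 -281.4   18. ] 96.52236424589748 147.61609621278834 centre [ 503.6 -288.6   18. ]
yaw 1.0694635178214158 1.0744964406137543
[array([ 485.4, -384.2,   32. ]), array([ 515.5, -402.2,   32. ])] 35.04196564384646 1.0328191489273664
knob [ 561.6 -283.7   33. ]
```

View pics/m4.png

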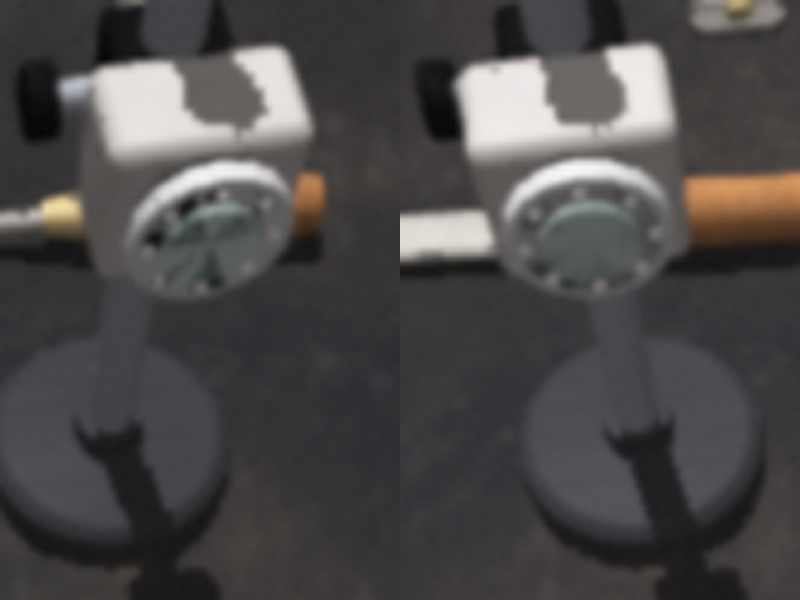

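Lens front centre in the two crops: about (213,237) and (587,237); foot centre (110,440), (642,440); front top edge of the body runs (108,163)-(312,130) and (472,162)-(678,138).

Run:
```python
from h import *
import json
S=json.load(open("S.json"))
sx,sy=400/83,600/125
def pt(a,b):
    g=lambda k,x0,q:ray("wrist",x0+(q[0]+.5)/sx-.5,50+(q[1]+.5)/sy-.5,np.array(S[k]))
    return tri([g("h1",262,a),g("h2",175,(b[0]-400,b[1]))])
for n,a,b in(("lens",(213,237),(587,237)),("glass",(213,244),(590,241)),("foot",(110,440),(642,440)),("tl",(108,163),(472,162)),("tr",(312,130),(678,138)),("ringL",(132,240),(506,232)),("ringR",(292,205),(669,220)),
 ("bl",(96,72),(462,72)),("br",(288,47),(662,45))):
    x,e=pt(a,b);print(n,x.round(1),np.round(e,1))
```

```text
lens [563.9 343.9 196.7] [0.2 0.2]
glass [564.3 344.1 194.3] [0.2 0.2]
foot [555.3 399.6  14.9] [0.1 0.1]
tl [534.8 356.8 209.9] [0.1 0.1]
tr [588.9 365.2 211.4] [1.2 1.2]
ringL [542.1 344.1 196.8] [0.8 0.8]
ringR [585.6 351.7 197.3] [2.1 2.1]
bl [531.8 380.3 217.5] [0.2 0.2]
br [584.  392.1 215.5] [0. 0.]
```

```bash
cat >> h.py <<'E'
YAW=1.072
JX=np.array([np.cos(YAW),np.sin(YAW),0]);JY=np.array([-JX[1],JX[0],0]);JC=np.array([503.2,-289,0.])
def jig(x,y,z):return JC+x*JX+y*JY+np.array([0,0,z])
RG=down(YAW-np.pi/2)
E
python3 - <<'E'
from h import *
import json
S=json.load(open("S.json"));T=np.array(S['jig'])
f=lambda x,y,z:at_z("wrist",135+(x+.5)/5-.5,95+(y+.5)/5-.5,z,T)
for p in(f(503,165,90),):
    d=p-JC;print("lever end in jig",d@JX,d@JY,"expect 0,~73")
def st(m):
    o=manip.observe();print(m,round(o['clock'],2),o['tool_pos'].round(1),np.round(o['wrist_force'],1))
manip.movep(jig(0,63,200),RG);manip.set_gripper(0.0);st("over")
manip.servo_line(jig(0,63,113),v=150);st("near")
manip.servo_line(jig(0,74,60),v=35);st("pressed")
manip.hold(.2);st("hold")
manip.servo_line(jig(0,80,160),v=150)
manip.set_gripper(0.75)
manip.movep(jig(-73,-47,150),RG)
T=Ttool();im=manip.read_camera("side")
st("above rail")
c=lambda I,x,y,w,h:cv2.resize(I[y:y+h,x:x+w,::-1],(w*6,h*6),interpolation=cv2.INTER_CUBIC)
cv2.imwrite("pics/m5.png",c(im,210,100,100,80))
E
```

```text
lever end in jig -0.3213372842415687 67.40691123647628 expect 0,~73
over 9.84 [ 447.9 -258.9  200. ] [ 0.7 -0.6 -0.5]
near 10.57 [ 448.3 -259.2  113.4] [ 0.8 -0.5 -0.2]
pressed 12.28 [ 438.7 -254.    60.2] [-0.2  0.2 -0.1]
hold 12.47 [ 438.5 -253.8   60.1] [ 0.5 -0.5  0.4]
above rail 14.61 [ 508.7 -374.6  149.5] [-0.5  0.1  0.5]
```

View pics/m5.png

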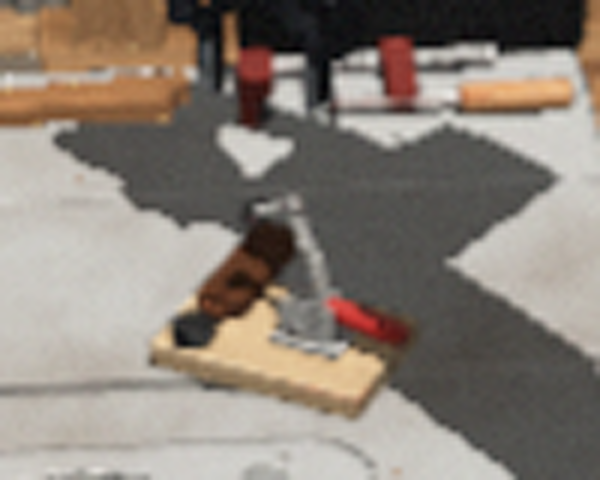

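The clamp arm stands up, the red lever is down at (370,320), and the rail still lies in place. Grip and lift.

Run:
```python
from h import *
def st(m):
    o=manip.observe();print(m,round(o['clock'],2),o['tool_pos'].round(1),np.round(o['wrist_force'],1),round(o['opening'],3),round(o['grasp_force'],1))
manip.servo_line(jig(-73,-47,17),v=100);st("down")
manip.set_gripper(0.0,force=50);st("grip")
manip.servo_line(jig(-75,-47,120),v=80);st("up")
manip.servo_line(jig(-75,-47,260),v=200)
LENS=np.array([564,343.5,195.5]);yaw=np.pi/2+.158;xs=np.array([np.cos(yaw),np.sin(yaw),0])
fin=LENS-xs*(60+86.5)-np.array([0,0,8]);R=down(yaw-np.pi/2)
manip.movep(fin-xs*70+[0,0,40],R);st("pre")
T=Ttool();w=manip.read_camera("wrist");s=manip.read_camera("side");sc=manip.read_camera("scene")
np.save("Tpre.npy",T)
for n,i in(("w",w),("s",s),("sc",sc)):cv2.imwrite(f"pics/pre_{n}.png",i[:,:,::-1])
c=lambda I,x,y,w,h:cv2.resize(I[y:y+h,x:x+w,::-1],(400,400),interpolation=cv2.INTER_CUBIC)
cv2.imwrite("pics/m6.png",np.hstack([c(w,160,80,200,200),c(s,180,170,120,120)]))
```

```text
down 16.09 [ 510.  -376.    17.7] [-0.9 -0.3  0. ] 0.75 0.0
grip 16.47 [ 509.8 -375.9   17.6] [-0.1  0.4  4.9] 0.391 51.5
up 17.91 [ 508.3 -377.   119.3] [ 0.4 -1.  -1.8] 0.388 51.0
pre 20.62 [598.5 128.6 227.6] [-0.   0.5 -0.2] 0.39 51.1
```

View pics/m6.png

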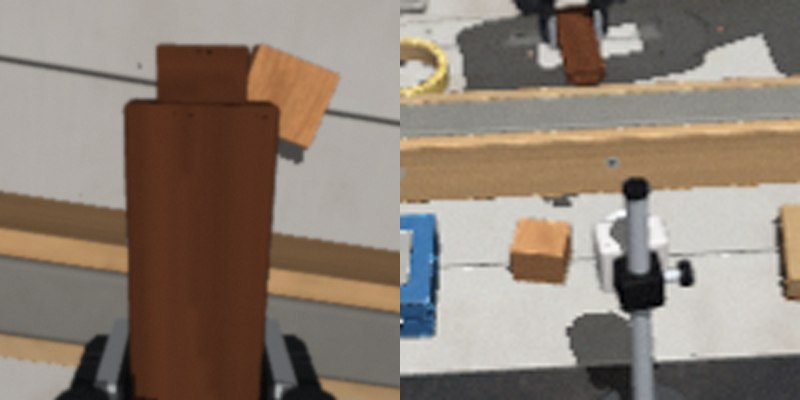

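The rail is held square; tenon end edge spans (239,102)-(284,102) in wrist image, body end (222.5,131)-(298.5,131).

Run:
```python
from h import *
p=manip.camera_params("wrist")
# tool frame: T=identity
for z,pts in((-11,((239.2,102),(284,102))),(-15,((222.5,131),(298.5,131))),(-15,((226,275),(292,275)))):
    q=[at_z("wrist",*a,z,np.eye(4)) for a in pts];print(z,[x.round(1) for x in q],np.linalg.norm(q[0]-q[1]).round(1),((q[0]+q[1])/2).round(1))
# expected depth-based height from widths
```

```text
-11 [array([ 83.4,  -6.4, -11. ]), array([ 83.5,  12.6, -11. ])] 19.0 [ 83.5   3.1 -11. ]
-15 [array([ 71.8, -13.4, -15. ]), array([ 71.8,  18.7, -15. ])] 32.2 [ 71.8   2.6 -15. ]
-15 [array([  0.6, -14.5, -15. ]), array([  0.7,  19. , -15. ])] 33.5 [  0.7   2.2 -15. ]
```

Run:
```python
from h import *
LENS=np.array([564,343.5,195.5]);yaw=np.pi/2+.158;xs=np.array([np.cos(yaw),np.sin(yaw),0]);R=down(yaw-np.pi/2)
fin=LENS-xs*(60+84.5)-R[:,1]*1.5-np.array([0,0,5.5]);np.save("fin.npy",fin)
manip.servo_line(fin-xs*70,v=100);manip.servo_line(fin,v=60);manip.hold(.3)
o=manip.observe();print(round(o['clock'],2),o['tool_pos'].round(1),fin.round(1),o['opening'],o['grasp_force'],o['wrist_force'].round(1))
T=Ttool();np.save("Tfin.npy",T)
I={n:manip.read_camera(n) for n in("scene","side","wrist")}
def proj(n,P):
    p=manip.camera_params(n);C=np.linalg.inv(np.array(p['cam_to_world']))
    q=C[:3,:3]@P+C[:3,3];s=q[:2]/q[2];s=s*(1+p['k1']*(s@s));return np.array([p['fx']*s[0]+p['cx'],p['fy']*s[1]+p['cy']])
ten=LENS-60*xs;cr=[]
for n in("scene","side"):
    a,b=proj(n,ten),proj(n,LENS);x,y=(a-[40,30]).astype(int);print(n,"tenon",a.round(1),"lens",b.round(1),"origin",x,y)
    cr.append(cv2.resize(I[n][y:y+60,x:x+80,::-1],(400,300),interpolation=cv2.INTER_CUBIC))
    cv2.imwrite(f"pics/fin_{n}.png",I[n][:,:,::-1])
w=I["wrist"][:,:,::-1]
m=np.vstack([np.hstack(cr),np.hstack([cv2.resize(w[0:150,156:356],(400,300)),np.zeros((300,400,3),np.uint8)])])
cv2.imwrite("pics/m7.png",m)
```

```text
22.92 [585.3 200.4 190. ] [585.3 200.6 190. ] 0.38654029450548444 51.04739785194397 [-0.1  0.2 -0.1]
scene tenon [187.3 250.6] lens [175.1 271.3] origin 147 220
side tenon [242.2 221.3] lens [246.4 236.1] origin 202 191
```

View pics/m7.png

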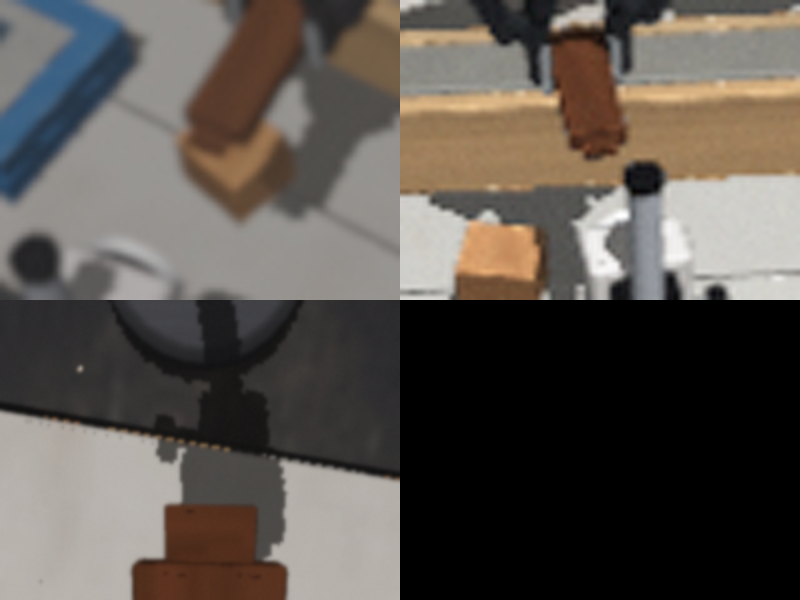

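The tenon end appears at about scene (189,248.6) and side (241.5,221.4), near the predicted positions. I'll triangulate and compare.

Run:
```python
from h import *
x,e=tri([ray("scene",189,248.6),ray("side",241.5,221.4)]);print(x.round(1),np.round(e,1))
LENS=np.array([564,343.5,195.5]);yaw=np.pi/2+.158;xs=np.array([np.cos(yaw),np.sin(yaw),0]);d=x-LENS
print("along",d@xs,"side",d@[-xs[1],xs[0],0],"z",d[2])
# body tops in scene: lens ring top check
T=np.load("Tfin.npy")
q=[at_z("wrist",156+(u+.5)/2-.5,(v-300+.5)/2-.5,190+9,T) for u,v in((166,505),(256,505))];c=(q[0]+q[1])/2-LENS
print("wrist est along",c@xs,"side",c@[-xs[1],xs[0],0])
```

```text
[576.1 274.9 187.8] [1.1 1.1]
along -69.6812983727747 side -1.178781597759922 z -7.666292509456383
wrist est along -61.31608485026168 side -1.5474834382711824
```

Run:
```python
from h import *
I=cv2.imread("pics/pre_w.png").astype(int);w=manip.read_camera("wrist")[:,:,::-1].astype(int)
for nm,im in(("pre",I),("fin",w)):
    m=((im[:,:,2]-im[:,:,0]>25)&(im[:,:,2]<135)&(im[:,:,2]>im[:,:,1]*1.5))
    xs=[];ds=[]
    for r in range(98,262,6):
        c=np.where(m[r,215:310])[0]
        if len(c)<20: continue
        a,b=215+c.min()-.5,215+c.max()+.5; W=20 if r<129 else 34
        o,d1=ray("wrist",a,r,np.eye(4));o,d2=ray("wrist",b,r,np.eye(4))
        t=W/np.linalg.norm(d1-d2);P=o+t*(d1+d2)/2;print(nm,r,b-a,P.round(1))
        if r>140 and b-a<82: xs.append(P[0]);ds.append(P[2])
    if len(xs)>3:print("slope",np.polyfit(xs,ds,1))
```

```text
pre 104 44.0 [82.8  2.7 -2.4]
pre 110 46.0 [80.2  3.1 -8.9]
pre 116 45.0 [77.7  3.4 -7. ]
pre 122 45.0 [75.1  2.9 -7.8]
pre 128 45.0 [72.6  2.9 -8.7]
pre 134 77.0 [ 70.2   2.9 -10.3]
pre 140 77.0 [ 67.6   2.9 -11.2]
pre 146 77.0 [ 65.1   2.9 -12. ]
pre 152 75.0 [62.1  2.5 -9.7]
pre 158 74.0 [59.3  2.3 -8.9]
pre 164 74.0 [56.6  2.3 -9.8]
pre 170 73.0 [53.7  2.6 -9. ]
pre 176 72.0 [50.6  2.3 -8.2]
pre 182 72.0 [47.9  2.3 -9.1]
pre 188 72.0 [ 45.2   1.9 -10. ]
pre 194 71.0 [42.   2.1 -9.3]
pre 200 71.0 [ 39.3   2.1 -10.2]
pre 206 70.0 [35.9  2.4 -9.4]
pre 212 70.0 [ 33.2   2.4 -10.3]
pre 218 68.0 [28.9  1.9 -7.7]
pre 224 68.0 [26.1  1.9 -8.6]
pre 230 67.0 [22.3  1.7 -7.8]
pre 236 67.0 [19.5  1.7 -8.7]
pre 242 67.0 [16.6  1.7 -9.7]
pre 248 67.0 [ 13.7   1.7 -10.7]
pre 254 67.0 [ 10.8   1.7 -11.7]
pre 260 66.0 [  6.8   1.5 -10.8]
slope [ 3.57052238e-03 -9.71795279e+00]
fin 104 45.0 [82.7  2.9 -5.3]
fin 110 45.0 [80.2  2.9 -6.2]
fin 116 45.0 [77.7  2.9 -7. ]
fin 122 43.0 [74.9  3.  -2.1]
fin 128 44.0 [72.4  2.7 -5.9]
fin 134 75.0 [69.9  2.5 -7.1]
fin 140 76.0 [67.5  2.7 -9.6]
fin 146 75.0 [64.7  2.5 -8.8]
fin 152 75.0 [62.1  2.5 -9.7]
fin 158 74.0 [59.3  2.3 -8.9]
fin 164 73.0 [56.3  2.6 -8.2]
fin 170 74.0 [ 54.    2.8 -10.7]
fin 176 82.0 [ 54.3   4.3 -23.2]
fin 182 73.0 [ 48.4   2.6 -10.8]
fin 188 73.0 [ 45.7   2.6 -11.7]
fin 194 72.0 [ 42.5   2.4 -10.9]
fin 200 71.0 [ 39.3   2.6 -10.2]
fin 206 71.0 [ 36.6   2.6 -11.1]
fin 212 70.0 [ 33.2   2.4 -10.3]
fin 218 68.0 [28.9  1.9 -7.7]
fin 224 68.0 [26.1  1.9 -8.6]
fin 230 67.0 [22.3  1.7 -7.8]
fin 236 67.0 [19.5  1.7 -8.7]
fin 242 67.0 [16.6  1.7 -9.7]
fin 248 67.0 [ 13.7   1.7 -10.7]
fin 254 67.0 [ 10.8   1.7 -11.7]
fin 260 66.0 [  6.8   1.5 -10.8]
slope [ 8.49322069e-03 -1.01513171e+01]
```

Run:
```python
from h import *
yaw=np.pi/2+.158;xs=np.array([np.cos(yaw),np.sin(yaw),0])
manip.servo_line(np.load("fin.npy")+xs*2+[0,0,2],v=20);manip.hold(.5)
o=manip.observe();print(o['clock'],o['tool_pos'].round(1),o['grasp_force'],np.abs(o['qd']).max())
print(manip.finish_job())
```

```text
23.9083 [584.9 202.5 192. ] 51.047126054763794 0.0016028134288819883
the job is handed in; nothing more can be done
None
```

I handed the job in at about 24 s of the 51 s limit, with the clamp open and the rail held steady and level. The tenon points at the lens, an estimated 60 mm in front of it (58–68 mm by two camera methods) and centred to about 2 mm sideways. Height is the least certain: 0–6 mm low, against the 12 mm allowed. No verdict came back.

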